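# Nest the parts cups on the tray

### The arm

A 6-joint arm with a two-finger parallel gripper is mounted at the origin on a cart in front of the work surface, level with it; the furniture and walls round the work are solid. World frame = base frame: x ahead of the robot, y to its left, z up, the work surface at z = 0. Lengths are in mm, angles in rad, forces in N, time in s.
With the tool pointing down it reaches from about 275 to 750 mm from the base axis. Payload 10.2 kg.
Tool frame: the origin (TCP) lies midway between the tips of the shut fingers; the grasp point (between the pads) lies 19 mm behind it (ctrl.tcp_to_grasp is the z of the grasp point in the tool frame, in mm); z points along the fingers, y is the direction in which the jaws open and shut (so a half turn about z gives the same grasp; the last joint's range is limited). The gripper opens to 85 mm and grips with 20 to 120 N. Pads are 22 mm wide; open, the fingers measure 114 mm over their backs; the gripper's body (76 mm by 85 mm) begins 54 mm behind the grasp point. The pads swing forward as they close: fully open they stand 13 mm farther back than shut.
Start: joints at [0.906, 0.313, 1.498, -0, 1.331, -0.223], TCP at [224.486, 474.592, 211.094] pointing down, gripper open.
Joint ranges: [-2.94, 2.94], [-0.97, 2.17], [0.19, 2.56], [-1.23, 4.37], [0.02, 3.11], [-2.88, 2.88]. Speed limits (rad/s): [2.39, 2.39, 3.01, 3.14, 3.14, 3.14].

### API

Orientations are given as a unit quaternion [w, x, y, z].
In Python, from rig import sensors, capture, order, ctrl gives the robot as it stands. The module is installed in compiled form; this text tells all that it offers.
- The arm moves only by the tool play_rows, never from a script. Its argument "deltas" is a list of rows, each a list of 7 numbers: the shift along the world's x, y, z in units of 40 mm (1.0 is 40 mm), then the turn, a rotation vector about the world's x, y, z in units of 6 degrees (1.0 is 6 degrees), then the opening, from -1 (shut) to 1 (fully open). A call has 1 to 8 rows; each row shifts and turns the commanded pose from where the row before left it; what a row does not reach is not made up. A row lasts 1/12 s, in which the tool goes at most 41.7 mm and 7.16 degrees, less where a joint would pass 70% of its speed; a pose out of reach is approached as far as the arm can. A call is refused whole if a number of a shift passes 1 or a number of a turn 1, either way. A call with a gripper value outside its range is refused whole. The fingers move at their own pace and stop on an object; "squeeze" is the grip in N (left out, the last holds). Time passes only in rows, so rows that do not move let the fingers close. It gives the time, the measured TCP pose, the force and the opening at its end, in the units of the state.
- sensors.sense(): the state, without advancing time (a new reading comes with each control period).
- capture(name): name is "scene" or "side" or "wrist"; returns a dict with "pixels" (480x640x3 uint8, red, green, blue), "z_map" (480x640 float32, mm along the optical axis (not along the pixel's ray), 0 where there is no reading), "fx", "fy", "cx", "cy" (pixels), "eye" and "rotation" of the camera in the world; the wrist camera has in their place "tool_from_camera" (4x4, takes a point from camera to tool coordinates, whose origin is the TCP and whose axes are the flange's). Camera axes: x right, y down, z forward; pixel columns grow to the right and rows downward; lengths in mm; the calibration is good to about 2 mm. A picture is of the moment at which its call begins: read the wrist's pose just before it.
- order.finish_job(): hands the job in, once; it reports no verdict.
The state is a dict: "time_s": time; "joints": joint angles; "dq": joint speeds; "tau": joint torques, N m; "eef_pos": TCP position; "ee_rot": TCP orientation; "force": force on the tool from outside, world axes, zero at the start; "wrist_torque": the same for the moment, N m; "grip_width": opening from 0.0 (shut) to 1.0 (fully open).
Only numpy, scipy, OpenCV 4.12 (cv2) and the standard library are available. Lean on these libraries where they do the work, as an engineer would, in place of code of your own. Each camera call takes 0.05 s, during which the arm holds its last target. There are 200 camera calls.

### The job

Clear up the parts cups: nest the empty blue cup inside the grey cup that stands in the aluminium tray, then nest the orange cup, with its copper fitting still in it, inside the blue one. Lower each cup straight in until its shoulder rests all round on the rim below, without dropping it, and leave the nest upright in the tray. Do not tip the grey cup, spill the fitting or disturb the other things on the bench.

Things in the scene. Friction and masses are not known exactly. Their poses are not given: they have to be found in the camera images.
- cup_grey: Grey cup. Tapered round open plastic cup, 70 mm tall. Foot 32 mm across, widening evenly to 50 mm at 46 mm height; there a square shoulder steps out to a straight collar (best grasp, from above), 60 mm across outside, 55 inside, 46 to 70 mm high. Wall 2.5, floor 3 mm; 60 g. Origin: centre of underside; z up its axis. Stands loose in the tray; slides or tips if pushed.
- cup_grey_rim (a point): Centre of the grey cup's mouth, 70 mm above its foot, level with the rim. A cup nested fully home stands 24 mm higher than the cup it is in (foot to foot), its shoulder on the other's rim, with about 2 mm of play to each side.
- cup_blue: Blue cup, same shape, size, weight and origin as the grey one. Empty, standing upright and loose on the bench to one side of the tray.
- cup_orange: Orange cup, same shape, size, weight and origin as the grey one. Stands upright and loose on the bench at the other side of the tray, with the copper fitting in it.
- fitting: Copper port fitting with a plated flange, 26 mm across and 28 mm tall, 35 g, standing loose in the orange cup, well below its rim. Origin: centre of its underside, 3 mm above the cup's underside.
- tray: Shallow open aluminium tray, 109 x 164 mm (x by y in its frame), 24 mm high, fixed to the bench; floor 2 mm thick. Origin: centre of its underside.
- bottle: Bystander: black and yellow grease bottle with red cap, 44 mm across, 93 mm tall, standing; origin at the centre of its underside.
- tape: Bystander: amber tape roll lying flat, 92 mm across, 19 mm high; origin at the centre of its underside.
- caliper: Bystander: steel slide caliper lying flat, 275 mm long (its y axis), 73 mm wide, 12 mm high; origin at its middle, underside.
- box: Bystander: plain white carton lying flat, 100 x 60 mm (x by y in its frame), 35 mm high; origin at the centre of its underside.
Things that resemble listed ones, but are neither listed nor needed, are in the scene too. There is more than one size of the tray; the one meant has the size given above.

How it is judged:
By the outcome, as a careful person would: the job done as asked, in the order asked, and still so for the second after the job is handed in, with the robot touching nothing.
It also fails if it takes over 54 s, if anything falls off the work surface, if the arm or the gripper's body presses on something with over 40 N, if the wrist force passes 120 N, or if a joint passes its speed limit or range.

## Working session

There is one attempt and no reset: what is moved stays moved. The work goes in short steps, Python scripts to look and compute and a tool call to move; the robot and the scene stay as the last step left them, time stands still between calls to the robot, and variables do not carry over. Pictures are saved under pics/ and viewed, about 8 in all and at most 12, crops included, and the job is handed in when it is done.

Besides the shell and the picture viewer there is one more tool, called after "Call:" as name(argument=value, ...), one argument or row to a line, values as JSON. play_rows: Moves the arm, as the interface text tells. Its arguments: {"type":"object","properties":{"deltas":{"type":"array","items":{"type":"array","items":{"type":"number"}}},"squeeze":{"type":"number"}},"required":["deltas"]}

```bash
mkdir -p pics; cat > h.py <<'E'
import numpy as np, cv2
from rig import sensors, capture, order, ctrl
from scipy.spatial.transform import Rotation as R
def cam(n):
    s=sensors.sense(); c=capture(n)
    if n=="wrist":
        w,x,y,z=s["ee_rot"]; T=np.eye(4); T[:3,:3]=R.from_quat([x,y,z,w]).as_matrix(); T[:3,3]=s["eef_pos"]
        M=T@np.array(c["tool_from_camera"]); c["rotation"]=M[:3,:3]; c["eye"]=M[:3,3]
    c["rotation"]=np.array(c["rotation"]).reshape(3,3); c["eye"]=np.array(c["eye"])
    return c
def cloud(c):
    v,u=np.mgrid[:480,:640]; z=c["z_map"]
    p=np.stack([(u-c["cx"])/c["fx"]*z,(v-c["cy"])/c["fy"]*z,z],-1)
    return p@c["rotation"].T+c["eye"]
def onplane(c,u,v,h):
    d=c["rotation"]@np.array([(u-c["cx"])/c["fx"],(v-c["cy"])/c["fy"],1]); return c["eye"]+d*(h-c["eye"][2])/d[2]
def save(c,n): cv2.imwrite("pics/"+n,c["pixels"][:,:,::-1])
E
python3 - <<'E'
from h import *
s=sensors.sense(); print({k:np.round(s[k],3) for k in s}, ctrl.tcp_to_grasp)
for n in("scene","side","wrist"):
    c=cam(n); save(c,n+"0.png"); print(n,c["eye"],c["rotation"].round(2).tolist(),c["fx"])
    np.savez("pics/"+n+"0.npz",**c)
a=cv2.imread("pics/scene0.png");b=cv2.imread("pics/side0.png")
E
```

```text
{'time_s': np.float64(0.0), 'joints': array([ 0.906,  0.313,  1.498,  0.   ,  1.331, -0.223]), 'dq': array([-0.   , -0.   ,  0.   , -0.001, -0.001,  0.001]), 'tau': array([ 1.0000e-03, -4.1226e+01, -2.5974e+01, -0.0000e+00,  4.0000e-03,
       -0.0000e+00]), 'eef_pos': array([224.288, 474.366, 210.541]), 'ee_rot': array([-0.   ,  0.219,  0.976, -0.001]), 'force': array([-0.039,  0.357, -0.208]), 'wrist_torque': array([-0.054, -0.028,  0.017]), 'grip_width': np.float64(1.0)} -18.700000000000003Traceback (most recent call last):
  File "<stdin>", line 4, in <module>
  File "h.py", line 9, in cam
    c["rotation"]=np.array(c["rotation"]).reshape(3,3); c["eye"]=np.array(c["eye"])
                  ~~~~~~~~~~~~~~~~~~~~~~~~~~~~~~~^^^^^
ValueError: cannot reshape array of size 4 into shape (3,3)
```

Rotation is a quaternion; fix.

```bash
python3 - <<'E'
s=open('h.py').read()
s=s.replace('''    c["rotation"]=np.array(c["rotation"]).reshape(3,3);''','''    q=np.array(c["rotation"])
    if q.size==4: q=R.from_quat([q[1],q[2],q[3],q[0]]).as_matrix()
    c["rotation"]=q;''')
open('h.py','w').write(s)
E
python3 - <<'E'
from h import *
for n in("scene","side","wrist"):
    c=cam(n); save(c,n+"0.png"); print(n,c["eye"],c["rotation"].round(2).tolist(),c["fx"])
    np.savez("pics/"+n+"0.npz",**c)
E
```

```text
scene [-188.92678121 -593.47441059 1086.44293519] [[0.58, -0.59, 0.57], [-0.82, -0.41, 0.4], [-0.0, -0.69, -0.72]] 523.6953496029847
side [532.76585522 889.38656184 579.12257299] [[-1.0, -0.01, 0.05], [-0.05, 0.48, -0.88], [-0.01, -0.88, -0.48]] 435.10342145601703
wrist [154.55907688 506.48130624 374.27939209] [[0.43, 0.86, 0.27], [0.9, -0.41, -0.13], [-0.0, 0.3, -0.95]] 351.27678911647695
```

View pics/scene0.png

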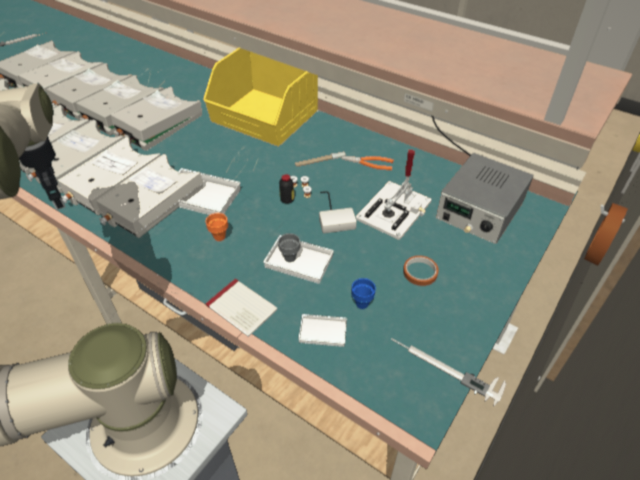

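View pics/side0.png

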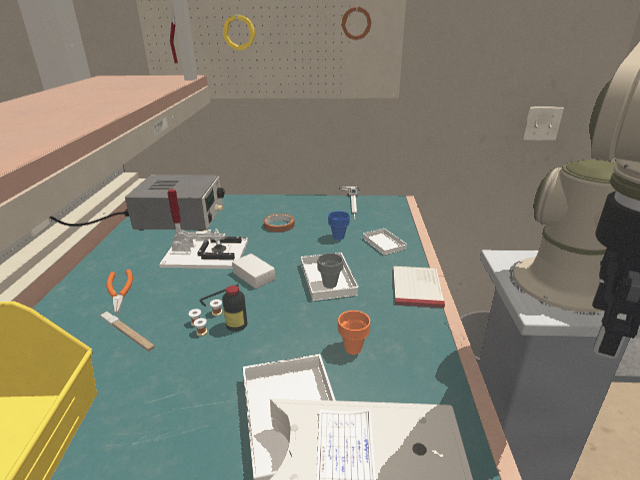

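The scene view shows the orange cup at (217,227), the grey cup in the middle tray at (289,248) and the blue cup at (363,292). There are three trays, at (205,190), (300,258) and (323,330), and only the middle one holds the grey cup. The side view agrees: orange (353,330), grey (329,268), blue (338,225). Next I'll measure positions from the depth maps.

```bash
cat > m.py <<'E'
from h import *
def circ(P):
    A=np.c_[P[:,:2],np.ones(len(P))]; s=np.linalg.lstsq(A,(P[:,:2]**2).sum(1),rcond=None)[0]
    c=s[:2]/2; return c,np.sqrt(s[2]+c@c)
def masks(c):
    h=cv2.cvtColor(c["pixels"],cv2.COLOR_RGB2HSV); H,S,V=[h[...,i].astype(int) for i in range(3)]
    return dict(orange=(H<14)&(S>150)&(V>60),blue=(H>105)&(H<128)&(S>120)&(V>40),grey=(S<70)&(V<130))
E
python3 - <<'E'
from m import *
roi=dict(scene=dict(orange=(200,208,236,246),grey=(274,232,306,266),blue=(346,276,382,310)),
 side=dict(orange=(330,305,376,358),grey=(312,250,348,292),blue=(322,205,356,244)))
for n in roi:
    c=dict(np.load(f"pics/{n}0.npz")); P=cloud(c); mk=masks(c)
    for k,(u0,v0,u1,v1) in roi[n].items():
        m=np.zeros((480,640),bool); m[v0:v1,u0:u1]=True; m&=mk[k]&(c["z_map"]>0)
        Q=P[m]; hi=72 if k=="grey" else 70
        t=Q[(Q[:,2]>hi-7)&(Q[:,2]<hi+8)]
        cc,r=circ(t); print(n,k,len(Q),"z",np.percentile(Q[:,2],[2,50,98]).round(1),"top",len(t),"circ",cc.round(1),r.round(1),"mid",((t.min(0)+t.max(0))/2).round(1),"ext",np.ptp(t,axis=0).round(1))
    # tray extents
    W=(P[...,2]>-4)&(P[...,2]<30)&(P[...,0]>250)&(P[...,0]<650)&(P[...,1]>-350)&(P[...,1]<350)
    hh=cv2.cvtColor(c["pixels"],cv2.COLOR_RGB2HSV); W&=(hh[...,1]<45)&(hh[...,2]>150)
    k,l,st,ce=cv2.connectedComponentsWithStats(W.astype(np.uint8))
    for i in range(1,k):
        if st[i,4]>300:
            (x,y),wh,a=cv2.minAreaRect(P[l==i][:,:2].astype(np.float32)); print(n,"white",ce[i].round(),np.round([x,y],0),np.round(wh,0),round(a,1),P[l==i][:,2].max().round())
E
```

```text
scene orange 419 z [12.5 51.7 70.9] top 102 circ [502.7 245.1] 28.4 mid [503.  245.   68.4] ext [60.4 60.4 10.6]
scene grey 500 z [-1.6 52.  72.8] top 109 circ [553.1  29. ] 28.6 mid [554.2  27.5  70.8] ext [63.7 59.  11.5]
scene blue 530 z [12.8 50.3 72.1] top 130 circ [ 534.1 -216.8] 28.4 mid [ 534.8 -216.7   68.5] ext [64.8 58.1 10.7]
scene white [300. 261.] [569.  12.] [137. 177.] 13.9 29.0
scene white [244. 308.] [353.  25.] [144. 115.] 85.7 16.0
scene white [323. 330.] [ 414. -177.] [ 91. 117.] 29.7 21.0
side orange 310 z [32.6 52.3 70.8] top 105 circ [502.7 246.5] 28.4 mid [503.2 246.8  67.4] ext [57.5 60.8  8.6]
side grey 694 z [ 5.9 53.8 72. ] top 151 circ [552.7  30.4] 28.6 mid [553.1  30.1  69.1] ext [57.3 62.3  8.2]
side blue 278 z [10.2 56.6 70.4] top 79 circ [ 534.6 -215.4] 28.5 mid [ 535.5 -215.    67. ] ext [56.  62.3  7.9]
side white [385. 240.] [ 405. -203.] [100. 147.] 27.8 18.0
side white [327. 280.] [558. -21.] [120. 213.] 13.9 26.0
side white [417. 283.] [346.  11.] [160. 108.] 86.0 13.0
side white [297. 374.] [606. 311.] [95. 90.] 8.2 30.0
```

```bash
python3 - <<'E'
from h import *
big=np.zeros((600,800,3),np.uint8)
c=dict(np.load("pics/scene0.npz")); im=c["pixels"][195:345,190:390,::-1]
cv2.imwrite("pics/crop.png",cv2.resize(im,(800,600),interpolation=cv2.INTER_CUBIC))
P=np.r_[cloud(c)[c["z_map"]>0], cloud(d:=dict(np.load("pics/side0.npz")))[d["z_map"]>0]]
G=np.full((12,24),-1)
for x,y,z in P:
    i,j=int((x-250)//40),int((y+400)//40)
    if 0<=i<12 and 0<=j<24 and z<400: G[i,j]=max(G[i,j],z)
print("rows x from 250 step 40; cols y from -400 step 40\n",G)
for n,p in dict(b=(534.4,-216),o=(502.7,246)).items():
    for r0,r1 in((34,50),(50,65),(65,80)):
        d=np.hypot(P[:,0]-p[0],P[:,1]-p[1]); print(n,r0,r1,np.percentile(P[(d>r0)&(d<r1)][:,2],99).round())
E
```

```text
rows x from 250 step 40; cols y from -400 step 40
 [[  7   4   6   5   6   5   7   6   5   5   5   3   5   6   6   6   5   5
    8   6   3 399 399 349]
 [  6   5   4   5   5   5   6   7  12  15  14  15  16   8   6   6   6   5
    6   5   7   7   7   6]
 [  5   5   5   6   7  20  18   4  14  16  15  14  15   5   4   4   6   6
    7   7  68  70  70  70]
 [  5   6   5  19  20  17  20   6  13  13  15  14  18   6   5   5   7   7
    6   4  72  73  72  74]
 [  6   7   6  17  18  19  18  16   7   6   5   6   6   6   6   7   5   7
    6   6  71  71  71  71]
 [ 12   6   5   5  21  17   5   5   5   6   5  26   5   8   6  71  73   7
    8   5  71  80  73  72]
 [  8   4   5  72  72  71   6  26  27  26  73  75  26   5   7  73  74   6
    6   7  73  80  74  73]
 [  5   5   5  73  73  72   8  26  23  76  75  74  28   4   5  71  71  33
   34  35  71  79  73  73]
 [  5   6   5   5   6   5   6   5  28  22  72  72  26   6   6   6   7  34
    8   7  74  72  71  73]
 [  5   5   7   7   5   6   4   6  25  27  26   3   5   7   5   7   6  34
   32   9  70  71  35  69]
 [  5  23  24  23   4   7   5   6   4   6  36   6   7   6   7   6   6   6
   35  34  34  35  34   5]
 [  5  25  19  24   7   6   5   6  30  39  41  36   6   8  94  75   7   6
   33  18   5   6   6   6]]
b 34 50 5.0
b 50 65 4.0
b 65 80 14.0
o 34 50 5.0
o 50 65 4.0
o 65 80 5.0
```

View pics/crop.png

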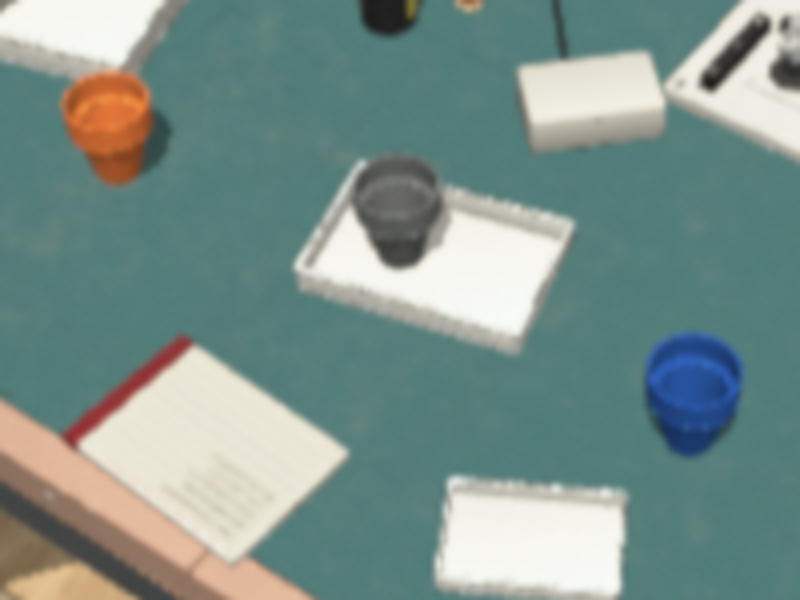

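The crop confirms it: the single grey cup stands in the middle tray (about 164 mm long and 24 mm high), blue is right of it and orange left. The other two trays are empty. I'm moving above the blue cup.

Call:
play_rows(
  deltas=[
    [0.323,-0.72,-0.06,0,0,0,1],
    [0.323,-0.72,-0.06,0,0,0,1],
    [0.323,-0.72,-0.06,0,0,0,1],
    [0.323,-0.72,-0.06,0,0,0,1],
    [0.323,-0.72,-0.06,0,0,0,1],
    [0.323,-0.72,-0.06,0,0,0,1],
    [0.323,-0.72,-0.06,0,0,0,1],
    [0.323,-0.72,-0.06,0,0,0,1],
  ],
  squeeze=30,
)

```text
time_s: 0.87
eef_pos: [328.1, 242.8, 191.8]
ee_rot: [0.0, 0.219, 0.976, 0.0]
force: [0.4, 0.5, 0.0]
grip_width: 1.001
```

Call:
play_rows(
  deltas=[
    [0.323,-0.72,-0.06,0,0,0,1],
    [0.323,-0.72,-0.06,0,0,0,1],
    [0.323,-0.72,-0.06,0,0,0,1],
    [0.323,-0.72,-0.06,0,0,0,1],
    [0.323,-0.72,-0.06,0,0,0,1],
    [0.323,-0.72,-0.06,0,0,0,1],
    [0.323,-0.72,-0.06,0,0,0,1],
    [0.323,-0.72,-0.06,0,0,0,1],
  ],
)

```text
time_s: 1.53
eef_pos: [431.5, 12.2, 172.6]
ee_rot: [0.0, 0.219, 0.976, 0.0]
force: [0.2, 1.4, -0.4]
grip_width: 1.005
```

Call:
play_rows(
  deltas=[
    [0.323,-0.72,-0.06,0,0,0,1],
    [0.323,-0.72,-0.06,0,0,0,1],
    [0.323,-0.72,-0.06,0,0,0,1],
    [0.323,-0.72,-0.06,0,0,0,1],
    [0.323,-0.72,-0.06,0,0,0,1],
    [0.323,-0.72,-0.06,0,0,0,1],
    [0.323,-0.72,-0.06,0,0,0,1],
    [0.323,-0.72,-0.06,0,0,0,1],
  ],
)

```text
time_s: 2.2
eef_pos: [534.9, -218.1, 153.1]
ee_rot: [-0.0, 0.219, 0.976, 0.0]
force: [1.0, 0.8, 0.3]
grip_width: 0.999
```

Call:
play_rows(
  deltas=[
    [0,0,0,0,0,0,1],
    [0,0,0,0,0,0,1],
  ],
)

```text
time_s: 2.37
eef_pos: [534.4, -217.5, 152.6]
ee_rot: [-0.001, 0.22, 0.976, 0.0]
force: [-0.5, 0.6, -0.8]
grip_width: 1.001
```

```bash
cat >> m.py <<'E'
def look(k,guess,zt,n):
    c=cam("wrist"); save(c,n); P=cloud(c); m=masks(c)[k]&(c["z_map"]>0)&(np.hypot(P[...,0]-guess[0],P[...,1]-guess[1])<50)
    Q=P[m]; t=Q[abs(Q[:,2]-zt)<6]; cc,r=circ(t); d=np.hypot(*(t[:,:2]-cc).T); t=t[abs(d-r)<4]; cc,r=circ(t)
    print(k,len(t),"centre",cc.round(1),"r",r.round(1),"ztop",np.percentile(Q[:,2],[50,95,99]).round(1),"ext",((t.min(0)+t.max(0))/2).round(1),np.ptp(t,axis=0).round(1)); s=sensors.sense(); print("tcp",s["eef_pos"].round(1),s["time_s"].round(2),s["force"].round(1)); return c
E
python3 -c "
from m import *
look('blue',(534.4,-216),70,'w1.png')"
```

```text
blue 1120 centre [ 534.6 -217.2] r 28.3 ztop [48.2 70.9 71.6] ext [ 534.8 -217.4   68.4] [59.1 59.2  8.7]Traceback (most recent call last):
  File "<string>", line 3, in <module>
    look('blue',(534.4,-216),70,'w1.png')
    ~~~~^^^^^^^^^^^^^^^^^^^^^^^^^^^^^^^^^
  File "m.py", line 11, in look
    print(k,len(t),"centre",cc.round(1),"r",r.round(1),"ztop",np.percentile(Q[:,2],[50,95,99]).round(1),"ext",((t.min(0)+t.max(0))/2).round(1),np.ptp(t,axis=0).round(1)); s=sensors.sense(); print("tcp",s["eef_pos"].round(1),s["time_s"].round(2),s["force"].round(1)); return c
                                                                                                                                                                                                                                ^^^^^^^^^^^^^^^^^
AttributeError: 'float' object has no attribute 'round'
```

View pics/w1.png

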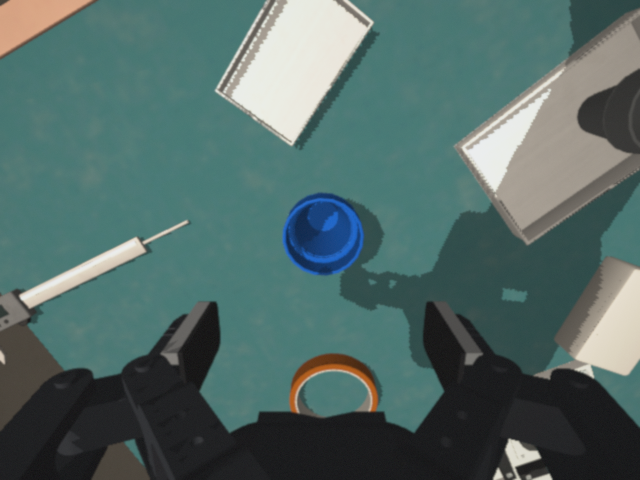

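The wrist view shows blue centred at (323,234) and clear of its neighbours, with the TCP within 0.5 mm of its axis. I'm descending and gripping the collar.

Call:
play_rows(
  deltas=[
    [0,0,-0.6,0,0,0,1],
    [0,0,-0.6,0,0,0,1],
    [0,0,-0.6,0,0,0,1],
    [0,0,-0.5,0,0,0,1],
    [0,0,-0.44,0,0,0,1],
    [0,0,0,0,0,0,1],
  ],
)

```text
time_s: 2.92
eef_pos: [532.8, -214.3, 41.1]
ee_rot: [-0.003, 0.219, 0.976, 0.001]
force: [-0.5, -0.2, -0.7]
grip_width: 1.001
```

Call:
play_rows(
  deltas=[
    [0,0,0,0,0,0,0.5],
    [0,0,0,0,0,0,0.4],
    [0,0,0,0,0,0,0.3],
    [0,0,0,0,0,0,-1],
    [0,0,0,0,0,0,-1],
    [0,0,0,0,0,0,-1],
    [0,0,0,0,0,0,-1],
  ],
)

```text
time_s: 3.5
eef_pos: [535.3, -216.7, 45.6]
ee_rot: [0.001, 0.219, 0.976, -0.001]
force: [0.3, -0.0, -0.2]
grip_width: 0.084
```

Call:
play_rows(
  deltas=[
    [0,0,0.25,0,0,0,-1],
    [0,0,0.5,0,0,0,-1],
    [0,0,0.7,0,0,0,-1],
    [0,0,0.7,0,0,0,-1],
    [0,0,0.7,0,0,0,-1],
    [0,0,0.2,0,0,0,-1],
    [0,0,0,0,0,0,-1],
  ],
)

```text
time_s: 4.08
eef_pos: [535.3, -217.3, 168.7]
ee_rot: [0.002, 0.219, 0.976, -0.001]
force: [0.7, -0.4, -0.1]
grip_width: -0.001
```

```bash
sed -i 's/s\["time_s"\].round(2)/s["time_s"]/' m.py
python3 -c "
from m import *
p=sensors.sense()['eef_pos']
look('blue',p[:2],p[2]+27,'w2.png')"
```

```text
Traceback (most recent call last):
  File "m.py", line 11, in look
    print(k,len(t),"centre",cc.round(1),"r",r.round(1),"ztop",np.percentile(Q[:,2],[50,95,99]).round(1),"ext",((t.min(0)+t.max(0))/2).round(1),np.ptp(t,axis=0).round(1)); s=sensors.sense(); print("tcp",s["eef_pos"].round(1),s["time_s"],s["force"].round(1)); return c
                                                                                                                ~~~~~^^^
ValueError: zero-size array to reduction operation minimum which has no identity
```

View pics/w2.png

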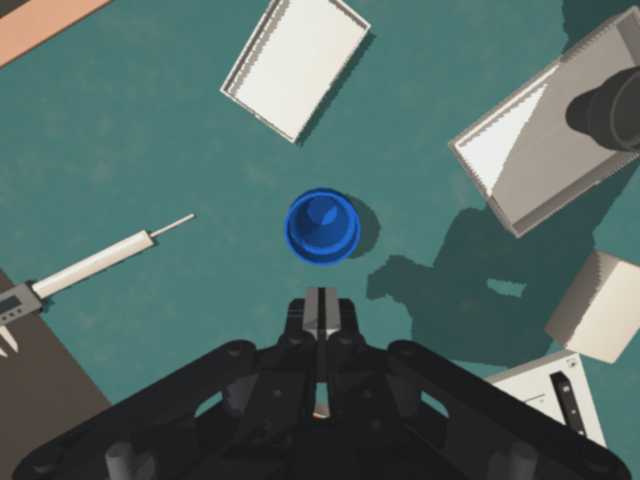

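The gripper is fully shut, and the cup still stands on the bench at (323,227), so the grasp missed. Before trying again I'll check where the fingertips really are and where the cup is.

```bash
python3 - <<'E'
from m import *
c=look('blue',(534.6,-217),70,'w3.png'); P=cloud(c); print("T",np.array(c["tool_from_camera"]).round(3).tolist())
for v in range(282,345,6): print(v,P[v,322].round(1),c["z_map"][v,322],P[v,310].round(1))
s=sensors.sense(); p=np.array(s["eef_pos"]); d=c["rotation"].T@(p-c["eye"]); print("tcp proj",c["fx"]*d[0]/d[2]+c["cx"],c["fy"]*d[1]/d[2]+c["cy"],d[2],s["joints"])
for n in("scene","side"):
    e=cam(n); save(e,n+"1.png"); Q=cloud(e); m=masks(e)["blue"]&(np.hypot(Q[...,0]-534.6,Q[...,1]+217)<60); print(n,m.sum(),circ(Q[m&(abs(Q[...,2]-70)<6)]))
    k=(np.hypot(Q[...,0]-p[0],Q[...,1]-p[1])<40)&(Q[...,2]>100)&(Q[...,2]<400); z=Q[k]; 
    if len(z): j=np.argsort(z[:,2])[:8]; print(z[j].round(1))
E
```

```text
blue 1009 centre [ 534.6 -217.2] r 28.3 ztop [48.  70.8 71.6] ext [ 534.9 -217.5   68.2] [59.4 59.3  8.4]
tcp [ 534.1 -216.5  165.2] 4.1833 [ 0.1  0.2 -0. ]
T [[0.0, -0.954, -0.301, 76.839], [1.0, -0.0, 0.0, -1.015], [-0.0, -0.301, 0.954, -163.579], [0.0, 0.0, 0.0, 1.0]]
282 [ 602.1 -248.9    1.3] 359.20782 [ 597.6 -260.4   -0.6]
288 [ 524.6 -212.8  192.5] 151.1067 [ 522.1 -217.2  193.3]
294 [ 524.4 -212.7  198.8] 145.03998 [ 522.7 -217.4  197.7]
300 [ 524.4 -212.7  204. ] 140.06975 [ 522.2 -217.   204.2]
306 [ 524.5 -212.7  208.7] 135.6134 [ 522.2 -216.8  209.3]
312 [ 524.4 -212.7  213.4] 131.05894 [ 522.8 -216.9  212.8]
318 [ 524.4 -212.7  217.7] 127.01718 [ 522.9 -216.9  216.9]
324 [ 524.8 -212.9  220.9] 124.07832 [ 522.4 -216.4  222.1]
330 [ 525.2 -213.1  224.1] 121.20402 [ 523.  -216.7  224.8]
336 [ 526.4 -213.7  225.8] 119.94856 [ 521.8 -215.9  230.6]
342 [ 528.8 -214.8  225.3] 121.29102 [ 521.8 -215.8  234. ]
tcp proj 323.2562362303067 282.57752251931527 180.2093293385165 [-5.88223292e-01  4.62896977e-01  1.40411593e+00 -1.07268231e-04
  1.27586317e+00 -1.71700274e+00]
scene 530 (array([ 534.1183323 , -216.50223691]), np.float64(28.48748067474766))
[[ 528.4 -217.7  183. ]
 [ 527.9 -217.8  187. ]
 [ 523.1 -217.9  188. ]
 [ 523.  -215.2  189.8]
 [ 523.5 -212.1  190.8]
 [ 523.4 -217.5  190.9]
 [ 523.8 -209.1  192. ]
 [ 527.5 -209.5  192.3]]
side 376 (array([ 534.42753253, -215.48065923]), np.float64(28.665470250135286))
[[ 531.5 -211.4  184. ]
 [ 534.2 -214.5  185.7]
 [ 539.5 -212.3  186.4]
 [ 528.9 -204.6  186.4]
 [ 542.2 -210.9  186.9]
 [ 526.3 -210.7  187. ]
 [ 521.  -217.4  187.5]
 [ 536.9 -208.9  187.6]]
```

The shut tips sit about 19 mm above the reported TCP: all three cameras put them at z≈184–188 with the TCP at 165. So the fingers closed just above the rim, and the cup hasn't moved. I'll descend 20 mm deeper.

Call:
play_rows(
  deltas=[
    [0,0,0,0,0,0,1],
    [0,0,0,0,0,0,1],
    [0,0,0,0,0,0,1],
    [0,0,0,0,0,0,1],
    [0,0,0,0,0,0,1],
    [0,0,-0.5,0,0,0,1],
    [0,0,-0.6,0,0,0,1],
    [0,0,-0.6,0,0,0,1],
  ],
)

```text
time_s: 4.95
eef_pos: [534.7, -216.7, 97.4]
ee_rot: [0.001, 0.219, 0.976, -0.0]
force: [0.4, -0.8, -0.8]
grip_width: 1.002
```

Call:
play_rows(
  deltas=[
    [0,0,-0.5,0,0,0,1],
    [0,0,-0.5,0,0,0,1],
    [0,0,-0.4,0,0,0,1],
    [0,0,-0.25,0,0,0,1],
    [0,0,-0.15,0,0,0,1],
    [0,0,0,0,0,0,1],
    [0,0,0,0,0,0,1],
  ],
)

```text
time_s: 5.53
eef_pos: [534.9, -216.8, 26.5]
ee_rot: [0.0, 0.219, 0.976, -0.0]
force: [-0.5, -0.2, 0.3]
grip_width: 1.003
```

Call:
play_rows(
  deltas=[
    [0,0,0,0,0,0,0.6],
    [0,0,0,0,0,0,0.5],
    [0,0,0,0,0,0,0.3],
    [0,0,0,0,0,0,0.2],
    [0,0,0,0,0,0,-1],
    [0,0,0,0,0,0,-1],
    [0,0,0,0,0,0,-1],
    [0,0,0,0,0,0,-1],
  ],
)

```text
time_s: 6.2
eef_pos: [535.1, -216.9, 27.1]
ee_rot: [0.001, 0.219, 0.976, -0.0]
force: [-1.6, 1.1, 5.7]
grip_width: 0.699
```

Gripped: opening 0.699, where a 60 mm collar gives 0.706. I'm lifting.

Call:
play_rows(
  deltas=[
    [0,0,0.2,0,0,0,-1],
    [0,0,0.4,0,0,0,-1],
    [0,0,0.5,0,0,0,-1],
    [0,0,0.6,0,0,0,-1],
    [0,0,0.5,0,0,0,-1],
    [0,0,0.3,0,0,0,-1],
    [0,0,0,0,0,0,-1],
    [0,0,0,0,0,0,-1],
  ],
)

```text
time_s: 6.87
eef_pos: [534.6, -216.6, 126.3]
ee_rot: [0.0, 0.219, 0.976, -0.0]
force: [0.0, -0.6, -0.7]
grip_width: 0.694
```

```bash
python3 - <<'E'
from m import *
p=sensors.sense()['eef_pos']
c=look('blue',p[:2],p[2]+44,'w4.png'); P=cloud(c)
m=masks(c)["blue"]&(c["z_map"]>0); print(m.sum(), np.percentile(P[m],[1,50,99],axis=0).round(1))
for n in("scene","side"):
    e=cam(n); Q=cloud(e); m=masks(e)["blue"]&(np.hypot(Q[...,0]-p[0],Q[...,1]-p[1])<60); z=Q[m]; print(n,np.percentile(z,[1,99],axis=0).round(1))
    m=masks(e)["grey"]&(np.hypot(Q[...,0]-553,Q[...,1]-30)<34)&(abs(Q[...,2]-72)<5);print("grey",circ(Q[m]))
E
```

```text
blue 4355 centre [ 534.  -217.3] r 28.3 ztop [150.2 169.9 170.5] ext [ 534.5 -218.   168. ] [59.9 60.6  7.3]
tcp [ 534.2 -216.4  125.4] 6.9167 [ 0.6  0.3 -0.6]
17718 [[ 505.1 -245.2  102.4]
 [ 546.2 -222.4  150.2]
 [ 562.5 -189.   170.5]]
scene [[ 503.3 -238.6  103.8]
 [ 559.4 -187.2  218.7]]
grey (array([552.74681621,  28.71905309]), np.float64(28.442882828947557))
side [[ 505.1 -245.3  102.6]
 [ 549.6 -183.6  168. ]]
grey (array([553.09179951,  30.24545688]), np.float64(28.53952261265042))
```

View pics/w4.png

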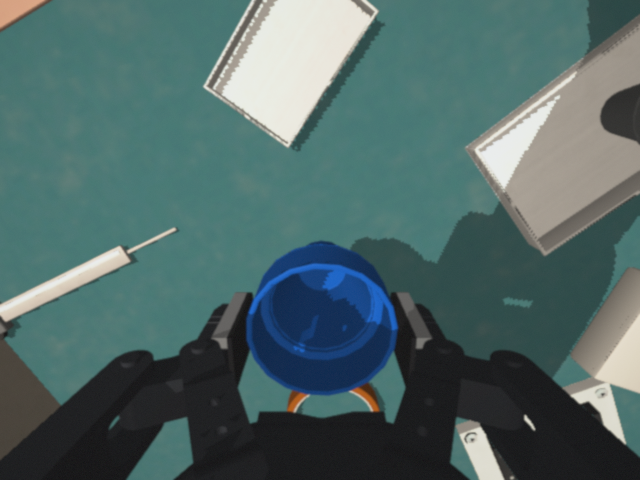

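Blue is held upright with its rim at TCP+44 and its centre within 1 mm of the TCP axis. I'm moving past the grey cup so the wrist camera can see it close by.

Call:
play_rows(
  deltas=[
    [0.15,0.3,0.25,0,0,0,-1],
    [0.3,0.6,0.25,0,0,0,-1],
    [0.4,0.8,0.25,0,0,0,-1],
    [0.4,0.8,0.25,0,0,0,-1],
    [0.4,0.8,0,0,0,0,-1],
    [0.4,0.8,0,0,0,0,-1],
    [0.3,0.7,0,0,0,0,-1],
    [0.1,0.3,0,0,0,0,-1],
  ],
)

```text
time_s: 7.68
eef_pos: [633.4, -8.1, 165.7]
ee_rot: [-0.0, 0.217, 0.976, 0.0]
force: [0.2, 0.2, -0.8]
grip_width: 0.694
```

Call:
play_rows(
  deltas=[
    [0,0,0,0,0,0,-1],
    [0,0,0,0,0,0,-1],
    [0,0,0,0,0,0,-1],
  ],
)

```text
time_s: 7.93
eef_pos: [632.2, -13.5, 165.9]
ee_rot: [-0.0, 0.22, 0.976, -0.0]
force: [-0.2, 0.0, -1.5]
grip_width: 0.697
```

```bash
python3 - <<'E'
from m import *
p=sensors.sense()['eef_pos']
c=look('grey',(553,29.7),72,'w5.png'); P=cloud(c)
m=masks(c)["blue"]&(c["z_map"]>0)&(abs(P[...,2]-p[2]-44)<5); print("blue",circ(P[m]),P[m].max(0),p)
E
```

```text
grey 732 centre [553.9  28.4] r 27.8 ztop [46.2 72.3 73.2] ext [554.   28.3  70.3] [57.9 56.5  8.5]
tcp [632.2 -13.8 165.9] 7.9833 [ 0.5  0.6 -0.1]
blue (array([631.60913282, -14.25087862]), np.float64(28.309501235503358)) [662.06960075  15.39028224 211.42820476] [632.20788545 -13.54116114 165.86517011]
```

View pics/w5.png

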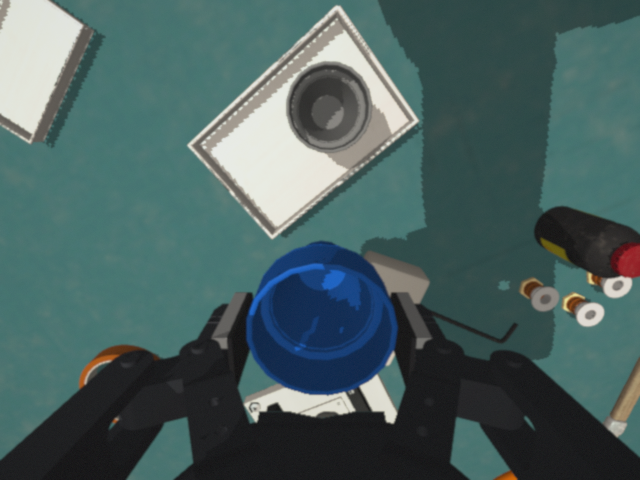

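The wrist view shows grey at (329,107) in its tray. Relative to the held cup (same camera), the offset is about (−78, +43) mm. I'm moving over it and lowering.

Call:
play_rows(
  deltas=[
    [-0.2,0.11,0,0,0,0,-1],
    [-0.4,0.22,0,0,0,0,-1],
    [-0.45,0.25,0,0,0,0,-1],
    [-0.45,0.25,0,0,0,0,-1],
    [-0.3,0.165,0,0,0,0,-1],
    [-0.15,0.08,0,0,0,0,-1],
    [0,0,0,0,0,0,-1],
    [0,0,0,0,0,0,-1],
  ],
)

```text
time_s: 8.65
eef_pos: [555.0, 29.6, 166.2]
ee_rot: [0.0, 0.22, 0.976, -0.0]
force: [0.3, 1.6, 0.2]
grip_width: 0.694
```

Call:
play_rows(
  deltas=[
    [0,0,-0.3,0,0,0,-1],
    [0,0,-0.5,0,0,0,-1],
    [0,0,-0.5,0,0,0,-1],
    [0,0,-0.3,0,0,0,-1],
    [0,0,-0.1,0,0,0,-1],
    [0,0,0,0,0,0,-1],
    [0,0,0,0,0,0,-1],
  ],
)

```text
time_s: 9.23
eef_pos: [555.3, 29.9, 98.5]
ee_rot: [0.0, 0.219, 0.976, 0.0]
force: [-0.7, 0.4, -0.4]
grip_width: 0.695
```

```bash
cat > chk.py <<'E'
from m import *
import sys
top,bot,dz=sys.argv[1],sys.argv[2],float(sys.argv[3]); zb=float(sys.argv[4])
s=sensors.sense(); p=np.array(s['eef_pos']); print(p.round(1),s["force"],s["time_s"])
for n in("scene","side"):
    e=cam(n); save(e,f"{n}_{s['time_s']}.png"); Q=cloud(e); near=(np.hypot(Q[...,0]-553.3,Q[...,1]-29)<36)
    for k,z in((top,p[2]+dz),(bot,zb)):
        # outer collar points, facing camera, 4..20 mm below rim: fit circle with radius 30
        m=masks(e)[k]&near&(Q[...,2]<z-3)&(Q[...,2]>z-21); t=Q[m][:,:2]
        from scipy.optimize import least_squares
        f=least_squares(lambda c:np.hypot(*(t-c).T)-30,p[:2],loss="soft_l1"); print(n,k,len(t),"collar centre",f.x.round(1),"rms",np.sqrt(np.mean(f.fun**2)).round(2),"zmax",np.percentile(Q[masks(e)[k]&near][:,2],98).round(1))
E
python3 chk.py blue grey 44 72
```

```text
[555.3  29.9  98.5] [-0.66013304  0.4415722  -0.37312383] 9.2333
scene blue 112 collar centre [556.4  28.3] rms 2.44 zmax 175.4
scene grey 126 collar centre [553.4  29.6] rms 2.13 zmax 301.4
side blue 156 collar centre [556.8  30.8] rms 1.63 zmax 141.8
side grey 220 collar centre [553.1  29. ] rms 1.84 zmax 301.2
```

Call:
play_rows(
  deltas=[
    [-0.045,0,0,0,0,0,-1],
    [0,0,-0.1,0,0,0,-1],
    [0,0,-0.2,0,0,0,-1],
    [0,0,-0.2,0,0,0,-1],
    [0,0,-0.2,0,0,0,-1],
    [0,0,-0.1,0,0,0,-1],
    [0,0,0,0,0,0,-1],
    [0,0,0,0,0,0,-1],
  ],
)

```text
time_s: 10.0
eef_pos: [552.7, 30.4, 65.6]
ee_rot: [-0.0, 0.219, 0.976, -0.0]
force: [0.4, 0.1, 0.2]
grip_width: 0.693
```

```bash
python3 chk.py blue grey 44 72
```

```text
[552.7  30.4  65.6] [0.35880627 0.13012249 0.24109909] 10.0
scene blue 103 collar centre [553.7  28.3] rms 2.12 zmax 151.1
scene grey 107 collar centre [554.5  30.3] rms 3.29 zmax 265.7
side blue 129 collar centre [554.3  31.7] rms 1.5 zmax 109.4
side grey 187 collar centre [552.8  28.6] rms 2.12 zmax 267.9
```

No contact yet and aligned within about 1 mm. I'm lowering the rest of the way slowly and watching the force.

Call:
play_rows(
  deltas=[
    [0,0,-0.08,0,0,0,-1],
    [0,0,-0.08,0,0,0,-1],
    [0,0,-0.06,0,0,0,-1],
    [0,0,-0.03,0,0,0,-1],
    [0,0,0,0,0,0,-1],
    [0,0,0,0,0,0,-1],
  ],
)

```text
time_s: 10.6
eef_pos: [552.8, 30.4, 55.9]
ee_rot: [-0.0, 0.219, 0.976, 0.0]
force: [-0.5, -0.5, 0.8]
grip_width: 0.693
```

Call:
play_rows(
  deltas=[
    [0,0,-0.025,0,0,0,-1],
    [0,0,-0.025,0,0,0,-1],
    [0,0,0,0,0,0,-1],
  ],
)

```text
time_s: 10.85
eef_pos: [552.7, 30.4, 53.8]
ee_rot: [-0.0, 0.219, 0.976, -0.0]
force: [0.7, -0.8, -1.2]
grip_width: 0.694
```

Call:
play_rows(
  deltas=[
    [0,0,-0.02,0,0,0,-1],
    [0,0,-0.02,0,0,0,-1],
    [0,0,0,0,0,0,-1],
  ],
)

```text
time_s: 11.1
eef_pos: [553.2, 30.2, 53.0]
ee_rot: [0.001, 0.219, 0.976, -0.0]
force: [-0.9, 0.4, 4.9]
grip_width: 0.698
```

Call:
play_rows(
  deltas=[
    [0,0,-0.02,0,0,0,-1],
    [0,0,0,0,0,0,-1],
  ],
)

```text
time_s: 11.27
eef_pos: [553.6, 30.1, 52.9]
ee_rot: [0.001, 0.219, 0.976, -0.0]
force: [-1.6, -0.2, 11.1]
grip_width: 0.695
```

Contact came at TCP z≈53 (52–52.5 expected for fully home), with 11 N upward, so it is seated. I'm releasing and rising straight up.

Call:
play_rows(
  deltas=[
    [0,0,0,0,0,0,0.45],
    [0,0,0,0,0,0,0.55],
    [0,0,0,0,0,0,0.8],
    [0,0,0,0,0,0,1],
    [0,0,0,0,0,0,1],
    [0,0,0,0,0,0,1],
  ],
)

```text
time_s: 11.77
eef_pos: [552.7, 30.4, 51.4]
ee_rot: [-0.0, 0.219, 0.976, -0.0]
force: [0.4, -0.6, -0.5]
grip_width: 0.996
```

Call:
play_rows(
  deltas=[
    [0,0,0.2,0,0,0,1],
    [0,0,0.5,0,0,0,1],
    [0,0,0.6,0,0,0,1],
    [0,0,0.7,0,0,0,1],
    [0,0,0.6,0,0,0,1],
    [0,0,0.2,0,0,0,1],
    [0,0,0,0,0,0,1],
    [0,0,0,0,0,0,1],
  ],
)

```text
time_s: 12.43
eef_pos: [552.4, 30.4, 162.8]
ee_rot: [-0.0, 0.219, 0.976, -0.0]
force: [-0.8, 0.3, -0.3]
grip_width: 1.001
```

```bash
python3 - <<'E'
from m import *
c=look('blue',(553.5,29),96,'w6.png'); P=cloud(c); m=masks(c)["blue"]&(c["z_map"]>0)&(P[...,2]>92); t=P[m]
A=np.c_[t[:,:2]-t[:,:2].mean(0),np.ones(len(t))]; hi=t[:,2]>np.percentile(t[:,2],50); print("tilt(mm/mm)",np.linalg.lstsq(A[hi],t[hi,2],rcond=None)[0])
E
```

```text
blue 1202 centre [553.1  29.6] r 28.3 ztop [74.1 96.6 97.3] ext [553.6  29.4  94.3] [59.5 58.4  8.6]
tcp [552.1  30.5 162.1] 12.4833 [-0.4  0.6 -0.9]
tilt(mm/mm) [7.96108630e-04 5.83467667e-04 9.67005043e+01]
```

View pics/w6.png

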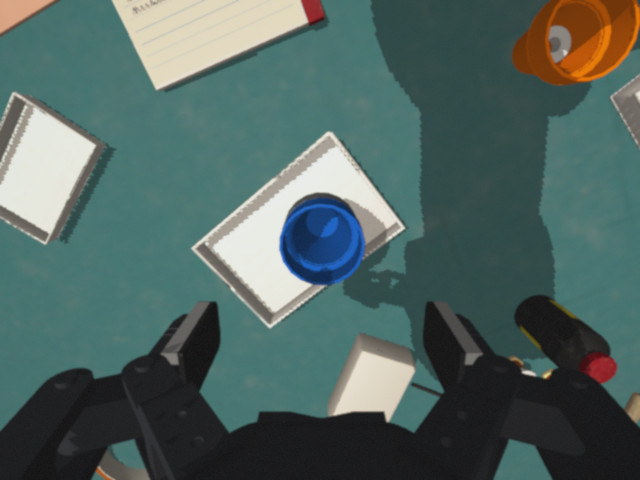

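Blue is seated: its rim is level at z≈96.6 (96 expected) and centred at (553.1, 29.6). Orange with the fitting is visible at top right. I'm moving above orange.

Call:
play_rows(
  deltas=[
    [-0.07,0.3,0,0,0,0,1],
    [-0.14,0.6,0,0,0,0,1],
    [-0.2,0.9,0,0,0,0,1],
    [-0.2,0.9,0,0,0,0,1],
    [-0.2,0.9,0,0,0,0,1],
    [-0.18,0.8,0,0,0,0,1],
    [-0.145,0.6,0,0,0,0,1],
    [-0.1,0.39,0,0,0,0,1],
  ],
)

```text
time_s: 13.15
eef_pos: [501.4, 249.0, 162.2]
ee_rot: [-0.001, 0.218, 0.976, -0.0]
force: [0.3, 0.2, -0.3]
grip_width: 1.002
```

Call:
play_rows(
  deltas=[
    [0,0,0,0,0,0,1],
    [0,0,0,0,0,0,1],
    [0,0,0,0,0,0,1],
  ],
)

```text
time_s: 13.4
eef_pos: [503.1, 245.5, 162.8]
ee_rot: [-0.001, 0.219, 0.976, -0.0]
force: [0.0, -0.1, -0.2]
grip_width: 0.997
```

```bash
python3 -c "
from m import *
c=look('orange',(502.7,246),70,'w7.png'); P=cloud(c)
k=(np.hypot(P[...,0]-502.7,P[...,1]-246)<90)&(c['z_map']>0)&(np.hypot(P[...,0]-502.7,P[...,1]-246)>36)&(P[...,2]<120); print(np.percentile(P[k][:,2],[50,95,99.5]))"
```

```text
orange 581 centre [503. 246.] r 28.2 ztop [48.2 70.6 71.5] ext [503.6 246.6  68.1] [59.9 57.2  8.2]
tcp [503.4 245.3 163. ] 13.45 [ 0.8  0.2 -0.7]
[ 0.69141241  1.99803707 30.52815628]
```

View pics/w7.png

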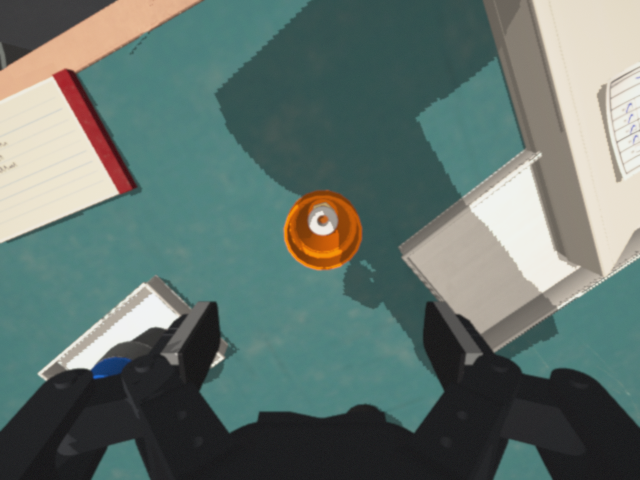

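The wrist view shows orange at (323,230) with the fitting standing inside, the fingers clear and the TCP within 1 mm. I'm descending to z≈27 and gripping.

Call:
play_rows(
  deltas=[
    [0,0.015,-0.4,0,0,0,1],
    [0,0,-0.6,0,0,0,1],
    [0,0,-0.6,0,0,0,1],
    [0,0,-0.6,0,0,0,1],
    [0,0,-0.5,0,0,0,1],
    [0,0,-0.4,0,0,0,1],
    [0,0,-0.2,0,0,0,1],
    [0,0,-0.1,0,0,0,1],
  ],
)

```text
time_s: 14.12
eef_pos: [503.1, 245.7, 26.4]
ee_rot: [-0.001, 0.22, 0.976, -0.0]
force: [0.7, -0.8, 0.9]
grip_width: 1.001
```

Call:
play_rows(
  deltas=[
    [0,0,0,0,0,0,1],
    [0,0,0,0,0,0,0.6],
    [0,0,0,0,0,0,0.5],
    [0,0,0,0,0,0,0.4],
    [0,0,0,0,0,0,0.2],
    [0,0,0,0,0,0,-1],
    [0,0,0,0,0,0,-1],
    [0,0,0,0,0,0,-1],
  ],
)

```text
time_s: 14.78
eef_pos: [504.1, 246.6, 28.9]
ee_rot: [0.001, 0.219, 0.976, 0.0]
force: [-1.4, -1.0, 7.4]
grip_width: 0.691
```

Call:
play_rows(
  deltas=[
    [0,0,0.1,0,0,0,-1],
    [0,0,0.2,0,0,0,-1],
    [0,0,0.4,0,0,0,-1],
    [0,0,0.5,0,0,0,-1],
    [0,0,0.5,0,0,0,-1],
    [0,0,0.5,0,0,0,-1],
    [0,0,0.5,0,0,0,-1],
    [0,0,0.5,0,0,0,-1],
  ],
)

```text
time_s: 15.45
eef_pos: [503.2, 246.6, 157.3]
ee_rot: [0.0, 0.219, 0.976, 0.0]
force: [0.9, -0.1, -1.3]
grip_width: 0.686
```

Call:
play_rows(
  deltas=[
    [0,0,0.3,0,0,0,-1],
    [0,0,0.1,0,0,0,-1],
    [0,0,0,0,0,0,-1],
    [0,0,0,0,0,0,-1],
  ],
)

```text
time_s: 15.78
eef_pos: [503.0, 246.5, 171.0]
ee_rot: [-0.0, 0.219, 0.976, -0.0]
force: [-0.6, 0.0, -1.5]
grip_width: 0.685
```

```bash
python3 -c "
from m import *
p=sensors.sense()['eef_pos']
c=look('orange',p[:2],p[2]+44,'w8.png')"
```

```text
orange 3445 centre [502.4 245.9] r 28.3 ztop [195.7 212.9 213.6] ext [503.  245.3 212.2] [60.4 60.5  6.5]
tcp [502.9 246.5 170.6] 15.8333 [ 0.7 -0.5 -1.7]
```

Orange is held level with its rim at TCP+42. The blue nest is (+50.7, −216.3) mm away by the same camera. I'm carrying it smoothly.

Call:
play_rows(
  deltas=[
    [0.04,-0.17,0,0,0,0,-1],
    [0.08,-0.35,0,0,0,0,-1],
    [0.13,-0.55,0,0,0,0,-1],
    [0.17,-0.7,0,0,0,0,-1],
    [0.17,-0.75,0,0,0,0,-1],
    [0.17,-0.75,0,0,0,0,-1],
    [0.17,-0.7,0,0,0,0,-1],
    [0.15,-0.6,0,0,0,0,-1],
  ],
)

```text
time_s: 16.5
eef_pos: [546.5, 61.4, 170.8]
ee_rot: [-0.001, 0.22, 0.976, -0.0]
force: [0.2, 1.4, -1.1]
grip_width: 0.691
```

Call:
play_rows(
  deltas=[
    [0.1,-0.45,0,0,0,0,-1],
    [0.06,-0.27,0,0,0,0,-1],
    [0.028,-0.12,0,0,0,0,-1],
    [0,0,0,0,0,0,-1],
    [0,0,0,0,0,0,-1],
    [0,0,0,0,0,0,-1],
  ],
)

```text
time_s: 17.0
eef_pos: [553.8, 31.2, 171.4]
ee_rot: [-0.0, 0.219, 0.976, 0.0]
force: [-0.6, 0.6, -0.2]
grip_width: 0.69
```

```bash
python3 chk.py orange blue 42 96; python3 -c "
from m import *
p=sensors.sense()['eef_pos']
c=look('orange',p[:2],p[2]+42,'w9.png')"
```

```text
[553.8  31.2 171.4] [-0.5818001   0.56365223 -0.16583194] 17.0
scene orange 123 collar centre [554.6  28.7] rms 1.86 zmax 216.1
scene blue 191 collar centre [552.5  29.8] rms 2.87 zmax 97.7
side orange 184 collar centre [555.1  32.1] rms 1.66 zmax 212.9
side blue 123 collar centre [553.   31.5] rms 1.96 zmax 96.4
orange 3711 centre [553.   30.5] r 28.4 ztop [195.5 213.4 214. ] ext [553.5  29.9 211.9] [59.8 60.5  8.8]
tcp [554.   31.  171.5] 17.15 [-0.3  0.1 -1.9]
```

View pics/w9.png

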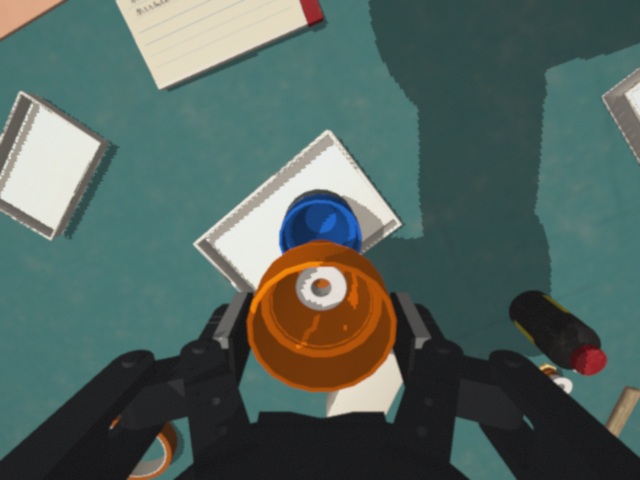

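The wrist view shows orange level with the fitting inside, and blue below at (321,225). I'm trimming by under 1 mm and lowering.

Call:
play_rows(
  deltas=[
    [-0.02,-0.015,-0.2,0,0,0,-1],
    [0,0,-0.35,0,0,0,-1],
    [0,0,-0.4,0,0,0,-1],
    [0,0,-0.4,0,0,0,-1],
    [0,0,-0.3,0,0,0,-1],
    [0,0,-0.2,0,0,0,-1],
    [0,0,-0.15,0,0,0,-1],
    [0,0,-0.03,0,0,0,-1],
  ],
)

```text
time_s: 17.82
eef_pos: [552.9, 29.8, 89.3]
ee_rot: [-0.001, 0.219, 0.976, -0.0]
force: [0.4, 0.2, -0.8]
grip_width: 0.69
```

Call:
play_rows(
  deltas=[
    [0,0,0,0,0,0,-1],
    [0,0,0,0,0,0,-1],
  ],
)

```text
time_s: 17.98
eef_pos: [553.6, 29.6, 90.9]
ee_rot: [0.001, 0.219, 0.976, 0.0]
force: [-0.1, 0.1, -0.3]
grip_width: 0.692
```

```bash
python3 chk.py orange blue 42 96
```

```text
[553.6  29.6  90.9] [-0.10616083  0.05851524 -0.31103987] 17.9833
scene orange 104 collar centre [554.2  27.3] rms 2.25 zmax 167.7
scene blue 103 collar centre [554.2  31.2] rms 1.88 zmax 98.4
side orange 112 collar centre [554.6  30.6] rms 1.89 zmax 132.3
side blue 89 collar centre [553.1  29.6] rms 1.31 zmax 96.5
```

Call:
play_rows(
  deltas=[
    [0,0.012,-0.07,0,0,0,-1],
    [0,0,-0.07,0,0,0,-1],
    [0,0,-0.06,0,0,0,-1],
    [0,0,-0.03,0,0,0,-1],
    [0,0,0,0,0,0,-1],
    [0,0,0,0,0,0,-1],
  ],
)

```text
time_s: 18.58
eef_pos: [553.3, 30.1, 81.0]
ee_rot: [-0.0, 0.219, 0.976, -0.0]
force: [0.1, 0.6, -0.8]
grip_width: 0.686
```

Call:
play_rows(
  deltas=[
    [0,0,-0.025,0,0,0,-1],
    [0,0,-0.02,0,0,0,-1],
    [0,0,0,0,0,0,-1],
  ],
)

```text
time_s: 18.83
eef_pos: [553.2, 30.1, 79.2]
ee_rot: [-0.0, 0.219, 0.976, -0.0]
force: [0.3, -0.1, -0.9]
grip_width: 0.687
```

Call:
play_rows(
  deltas=[
    [0,0,-0.02,0,0,0,-1],
    [0,0,0,0,0,0,-1],
  ],
)

```text
time_s: 19.0
eef_pos: [553.6, 30.1, 78.8]
ee_rot: [0.0, 0.219, 0.976, 0.0]
force: [-0.2, -0.3, 1.6]
grip_width: 0.685
```

Call:
play_rows(
  deltas=[
    [0,0,-0.02,0,0,0,-1],
    [0,0,0,0,0,0,-1],
  ],
)

```text
time_s: 19.17
eef_pos: [554.0, 30.2, 78.6]
ee_rot: [0.001, 0.219, 0.976, 0.0]
force: [0.1, 1.4, 6.6]
grip_width: 0.689
```

Call:
play_rows(
  deltas=[
    [0,0,-0.01,0,0,0,-1],
    [0,0,0,0,0,0,-1],
  ],
)

```text
time_s: 19.33
eef_pos: [554.2, 30.1, 78.6]
ee_rot: [0.001, 0.219, 0.976, 0.0]
force: [-0.6, 0.2, 8.4]
grip_width: 0.689
```

Seated at TCP z 78.6 (78.3 expected) with 8 N upward. I'm releasing, rising and checking.

Call:
play_rows(
  deltas=[
    [0,0,0,0,0,0,0.45],
    [0,0,0,0,0,0,0.55],
    [0,0,0,0,0,0,0.8],
    [0,0,0,0,0,0,1],
    [0,0,0,0,0,0,1],
    [0,0,0,0,0,0,1],
  ],
)

```text
time_s: 19.83
eef_pos: [553.2, 30.0, 77.2]
ee_rot: [-0.0, 0.219, 0.976, -0.0]
force: [-0.5, -0.6, -0.2]
grip_width: 0.999
```

Call:
play_rows(
  deltas=[
    [0,0,0.2,0,0,0,1],
    [0,0,0.5,0,0,0,1],
    [0,0,0.6,0,0,0,1],
    [0,0,0.7,0,0,0,1],
    [0,0,0.6,0,0,0,1],
    [0,0,0.2,0,0,0,1],
    [0,0,0,0,0,0,1],
    [0,0,0,0,0,0,1],
  ],
)

```text
time_s: 20.5
eef_pos: [553.0, 30.1, 188.6]
ee_rot: [-0.0, 0.219, 0.976, -0.0]
force: [-0.8, 0.6, -0.2]
grip_width: 1.0
```

```bash
python3 - <<'E'
from m import *
c=look('orange',(553.5,29),120,'w10.png'); P=cloud(c); m=masks(c)["orange"]&(c["z_map"]>0)&(P[...,2]>116)&(np.hypot(P[...,0]-553.5,P[...,1]-29)<40); t=P[m]
A=np.c_[t[:,:2]-t[:,:2].mean(0),np.ones(len(t))]; hi=t[:,2]>np.percentile(t[:,2],50); print("tilt",np.linalg.lstsq(A[hi],t[hi,2],rcond=None)[0].round(4))
e=cam("side"); s=cam("scene")
a=cv2.resize(e["pixels"][210:320,260:400,::-1],(400,314)); b=cv2.resize(s["pixels"][190:300,220:360,::-1],(400,314)); w=cv2.resize(c["pixels"][:,:,::-1],(380,285))
o=np.zeros((600,800,3),np.uint8); o[:314,:400]=a; o[:314,400:]=b; o[314:599,:380]=w; cv2.imwrite("pics/fin.png",o)
E
```

```text
orange 411 centre [552.9  30.1] r 28.5 ztop [ 94.8 118.9 120.6] ext [553.6  30.1 118. ] [59.8 57.1  7.9]
tcp [552.7  30.1 187.9] 20.55 [-0.6 -0.2  0.2]
tilt [8.90000e-03 4.80000e-03 1.20011e+02]
```

View pics/fin.png

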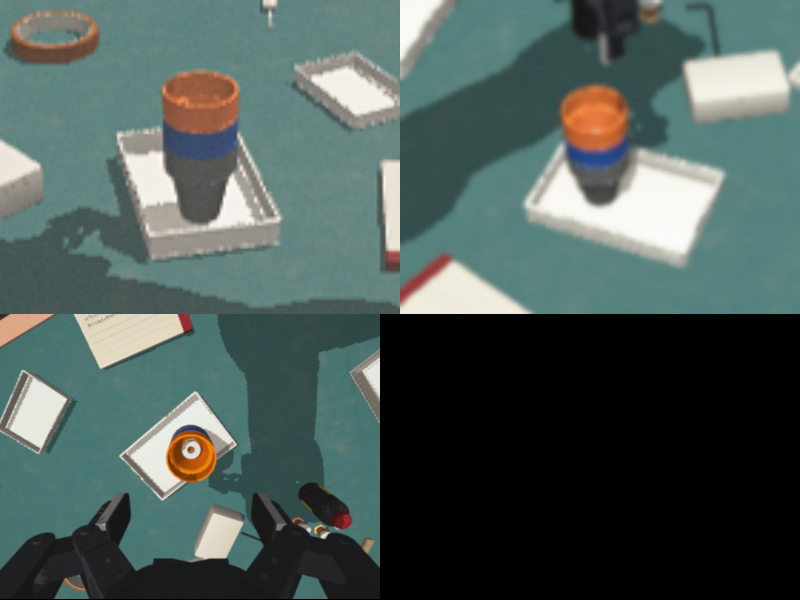

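The nest stands upright in the tray: orange over blue over grey with no gaps, the fitting inside, and a level rim at z≈120. The gripper is clear, so I'm handing in.

```bash
python3 -c "
from h import *
print(order.finish_job())"
```

```text
the job is handed in; nothing more can be done
None
```

The cups are nested in the tray as asked. Blue went into grey first, then orange, still holding its copper fitting, went into blue. I handed the job in at about 20.6 s of the 54 s allowed.

- **Missed first grasp:** my first try at the blue cup closed on air. The shut fingertips sit about 19 mm above the reported TCP, contrary to the interface text, so the fingers shut just above the rim. The cup did not move. I went about 20 mm deeper and the grasp held.
- **Seating:** I lowered each cup until I felt light contact (about 11 N for blue, 8 N for orange) and only then let go. The blue rim measured about 96.6 mm (96 expected), level within 0.1°. The orange rim measured about 120 mm (120 expected), with a fitted tilt of about 0.6°. That tilt is at the noise level of the data.
- **Last pictures:** the collars are stacked without gaps, the fitting is in the orange cup, and the nest is upright in the tray. The bystanders in view look undisturbed. I did not measure any of them again.
- **Disagreement:** the cameras differed by 1–3 mm (up to about 4 mm on one reading) on where the cup centres were. I relied mainly on the wrist camera's readings.

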